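# Start a battery test on the bench tester

## Robot

A 6-joint arm with a two-finger parallel gripper is mounted at the origin on the work surface. World frame = base frame: x ahead of the robot, y to its left, z up, the work surface at z = 0. Lengths are in m, angles in rad, forces in N, time in s.
With the tool pointing down it reaches from about 0.425 to 0.95 m from the base axis. Payload 3.5 kg.
Tool frame: the origin (TCP) lies at the very end of the fingers, on their centre line; the grasp point (between the pads) lies 19 mm behind it; z points along the fingers, y is the line along which they close (so a half turn about z gives the same grasp; the last joint's range is limited). The gripper opens to 85 mm and grips with 20 to 120 N. Pads are 22 mm wide; open, the fingers measure 114 mm over their backs; the gripper's body (76 mm by 85 mm) begins 54 mm behind the grasp point. The pads swing forward as they close: fully open they stand 13 mm farther back than shut.
Start: joints at [-1.4, 0.286, 1.577, -0, 1.279, -0.15], TCP at [0.213, -0.641, 0.206] pointing down, gripper open.
Joint ranges: [-2.77, 2.77], [-0.9, 2.22], [0.21, 2.48], [-1.53, 4.67], [0.24, 2.81], [-2.84, 2.84]. Speed limits (rad/s): [2.79, 2.79, 3.14, 3.14, 3.14, 3.14].

## Interface

Orientations are given as [roll, pitch, yaw] about the fixed x, y, z axes, in that order (R = Rz(yaw) Ry(pitch) Rx(roll)).
In Python, from workcell import manip gives the robot as it stands.
- The arm moves only by the shell command python3 -m inch 'ROWS' [OPENING] [FORCE]. ROWS is JSON, a list of rows, each an object with "travel": the shift along the tool's x, y, z in units of 0.025 m (1.0 is 0.025 m), a list of three; "spin": the turn about the tool's z in units of 5 degrees (1.0 is 5 degrees). In form: [{"travel": [tx, ty, tz], "spin": spin}, ...]. A call has 1 to 12 rows; each row shifts and turns the commanded pose from where the row before left it, along the tool's axes as they then stand; what a row does not reach is not made up. A row lasts 1/12 s, in which the tool goes at most 41.7 mm and 7.16 degrees, less where a joint would pass 70% of its speed; a pose out of reach is approached as far as the arm can. A call with a number of a shift or a turn outside -1 to 1 is refused whole. A call with a gripper value outside its range is refused whole. OPENING is the closure, from 0 (fully open) to 1 (shut), set as the call begins (- or left out, the last holds). The fingers move at their own pace and stop on an object; FORCE is the grip in N (left out, the last holds). Time passes only in rows, so rows that do not move let the fingers close. It gives the time, the measured TCP pose, the force, the opening and the grip force at its end, in the units of the state.
- manip.sense(): the state, without advancing time (a new reading comes with each control period).
- manip.get_image(name): name is "scene" or "top"; returns (picture, depth): 420x560x3 uint8, red, green, blue; 420x560 float32, m along the optical axis (not along the pixel's ray), 0 where there is no reading.
- manip.calibration(name): a dict with "mtx" (3x3 intrinsics, pixels), "k1" (the pictures are not rectified: a ray, as slopes to the right and down, at radius r is drawn at 1 + k1 r^2 times it, then the intrinsics apply), "rvec" (rotation vector, rad) and "tvec" (3), from world to camera coordinates, as OpenCV has them. Camera axes: x right, y down, z forward; pixel columns grow to the right and rows downward; lengths in m; the calibration is good to about 2 mm. A picture is of the moment at which its call begins. calibration takes no time and is no camera call.
- manip.finish_job(): hands the job in; it is judged then, once.
The state is a dict: "time": time; "q": joint angles; "qvel": joint speeds; "joint_torque": joint torques, N m; "eef_pos": TCP position; "ee_rot": TCP orientation; "contact_force": force on the tool from outside, world axes, zero at the start; "torque": the same for the moment, N m; "width": opening from 0.0 (shut) to 1.0 (fully open); "grasp_force": force on a finger pad.
Only numpy, scipy, OpenCV 4.12 (cv2) and the standard library are available. Lean on these libraries where they do the work, as an engineer would, in place of code of your own. Each camera call takes 0.05 s, during which the arm holds its last target. There are 200 camera calls.

## Task

Start the test of the battery that stands in the bench tester: press the round key, then the square key, then the long bar key, gently and one at a time, each well past half way down and let right up again before the next, without going back to an earlier one. Leave the cross-shaped key alone, and do not disturb the battery or the things lying around the tester.

Things in the scene. Friction and masses are not known exactly. Their poses are not given: they have to be found in the camera images.
- tester: battery tester screwed to the bench: grey case 300 (x) x 240 (y) x 70 mm, origin at the centre of its underside, yaw up to 0.35 rad. Four key modules on top, at case x -72 and +36, y +54 and -54 mm; which key is where changes. On its +y side a low tray (edges 32 mm high, out to y 260 mm) carries the battery. Display and two terminal posts (top 82 mm high) along the +x edge of its top
- round_top (a point): centre of the top of the round black key cap, 60 mm across, about 95 mm above the bench when up; the cap stands 20 mm out of its module and moves straight down; z up, x and y parallel to the tester's; press it here
- round_key (a joint): travel of the round key in m: 0 up, grows as it is pressed, stop at 0.012. Spring: 2 N to start moving, about 5 N at half travel, 8 N at the stop; returns by itself. Counts as pressed from 0.0065 on; pushing hard on the stop (25 N) would damage it
- round_latch (a joint): memory latch inside the case under the round key, not visible or touchable, in m: 0 at the start; the key pushes it down after 1 mm of play and it stays there (deepest travel of the key less about 1 mm)
- round_module: aluminium bezel plate 102 x 102 x 5 mm of the round key, fixed on the tester's top; origin at the centre of its underside, 70 mm above the bench; x and y parallel to the tester's
- square_top (a point): centre of the top of the square black key cap, 58 x 58 mm, about 95 mm above the bench when up; the cap stands 20 mm out of its module and moves straight down; z up, x and y parallel to the tester's; press it here
- square_key (a joint): travel of the square key in m: 0 up, grows as it is pressed, stop at 0.012. Spring: 2 N to start moving, about 5 N at half travel, 8 N at the stop; returns by itself. Counts as pressed from 0.0065 on; pushing hard on the stop (25 N) would damage it
- square_latch (a joint): memory latch inside the case under the square key, not visible or touchable, in m: 0 at the start; the key pushes it down after 1 mm of play and it stays there (deepest travel of the key less about 1 mm)
- square_module: aluminium bezel plate 102 x 102 x 5 mm of the square key, fixed on the tester's top; origin at the centre of its underside, 70 mm above the bench; x and y parallel to the tester's
- bar_top (a point): centre of the top of the long bar-shaped black key cap, 32 mm along its module's x and 90 mm along its y, about 95 mm above the bench when up; the cap stands 20 mm out of its module and moves straight down; z up, x and y parallel to the tester's; press it here
- bar_key (a joint): travel of the bar key in m: 0 up, grows as it is pressed, stop at 0.012. Spring: 2 N to start moving, about 5 N at half travel, 8 N at the stop; returns by itself. Counts as pressed from 0.0065 on; pushing hard on the stop (25 N) would damage it
- bar_latch (a joint): memory latch inside the case under the bar key, not visible or touchable, in m: 0 at the start; the key pushes it down after 1 mm of play and it stays there (deepest travel of the key less about 1 mm)
- bar_module: aluminium bezel plate 102 x 102 x 5 mm of the bar key, fixed on the tester's top; origin at the centre of its underside, 70 mm above the bench; x and y parallel to the tester's
- cross_top (a point): centre of the top of the plus-shaped black key cap, 66 mm across with arms 22 mm wide (it would erase the records), about 95 mm above the bench when up; the cap stands 20 mm out of its module and moves straight down; z up, x and y parallel to the tester's; not to be pressed
- cross_key (a joint): travel of the cross key in m: 0 up, grows as it is pressed, stop at 0.012. Spring: 2 N to start moving, about 5 N at half travel, 8 N at the stop; returns by itself. Even 0.003 is too much
- cross_latch (a joint): memory latch inside the case under the cross key, not visible or touchable, in m: 0 at the start; the key pushes it down after 1 mm of play and it stays there (deepest travel of the key less about 1 mm)
- cross_module: aluminium bezel plate 102 x 102 x 5 mm of the cross key, fixed on the tester's top; origin at the centre of its underside, 70 mm above the bench; x and y parallel to the tester's
- battery: grey sealed battery 151 x 65 x 100 mm, 2 kg, loose, standing in the tester's tray 20 mm above the bench; origin at the centre of its underside; the thing being tested, to be left alone
- energizer: black fence energizer with an orange band, 192 x 122 x 103 mm, loose on the bench on the tester's -y side; origin at the centre of its underside; bystander
- screwdriver: screwdriver 200 mm long with a black handle, lying on the bench beyond the tester (+x side); bystander
- spool: white empty wire spool, 70 mm across and 50 mm high, standing on the bench beyond the tester; origin at the centre of its underside; bystander

How it is judged:
On the way, in this order (a step that is already met when the one before it is completed fails the run):
1. the round key has been pressed more than half way down and has come right up again (value of joint round_latch above 0.005 m and value of joint round_key below 0.002 m), for 0.1 s.
2. the square key has been pressed more than half way down and has come right up again (value of joint square_latch above 0.005 m and value of joint square_key below 0.002 m), for 0.1 s.
3. the bar key has been pressed more than half way down and has come right up again (value of joint bar_latch above 0.005 m and value of joint bar_key below 0.002 m), for 0.1 s.
At the end, for the whole second after the job is handed in: The round, square and bar keys have each been pressed more than half way (latches past 5 mm) in that order, all four keys are up again (within 2 mm), the cross key has not been pressed, and battery, energizer, screwdriver and spool are within 20 mm of where they stood (all of step 1 and all of step 2 and all of step 3 and value of joint cross_latch below 0.003 m and value of joint cross_key below 0.002 m and distance of each of battery, energizer, screwdriver, spool from where it was at the start of the episode below 0.02 m); the robot touches nothing.
It fails at once if two keys down at once (both over 3 mm) (value of joint each of round_key, square_key above 0.003 m or value of joint each of round_key, bar_key above 0.003 m or value of joint each of round_key, cross_key above 0.003 m or value of joint each of square_key, bar_key above 0.003 m or value of joint each of square_key, cross_key above 0.003 m or value of joint each of bar_key, cross_key above 0.003 m).
It fails at once if the cross-shaped key pressed (over 3 mm) (value of joint cross_key above 0.003 m).
It fails at once if a key pressed out of order: before its turn, or again after a later one ((value of joint square_latch above 0.005 m and not (value of joint round_latch above 0.005 m)) or (value of joint bar_latch above 0.005 m and not (value of joint square_latch above 0.005 m)) or (value of joint round_key above 0.0065 m and value of joint square_latch above 0.005 m) or (value of joint square_key above 0.0065 m and value of joint bar_latch above 0.005 m)).
It fails at once if a key or the tester's case loaded with more than 25 N (contact force between any of round_module, square_module, bar_module, cross_module and anything else above 25 N or contact force between tester and the arm above 25 N or contact force between tester and the fingers above 25 N).
It fails at once if battery, energizer, screwdriver or spool moved more than 20 mm (distance of any of battery, energizer, screwdriver, spool from where it was at the start of the episode above 0.02 m).
It also fails if it takes over 45 s, if anything falls off the work surface, if the arm or the gripper's body presses on something with over 40 N, if the wrist force passes 120 N, or if a joint passes its speed limit or range.

## Working session

There is one attempt and no reset: what is moved stays moved. The work goes in short steps, Python scripts to look and compute and a shell command to move; the robot and the scene stay as the last step left them, time stands still between calls to the robot, and variables do not carry over. Pictures are saved under pics/ and viewed, at most 10 in all, crops included, and the job is handed in when it is done.

```bash
mkdir -p pics; ls; python3 - <<'E'
from workcell import manip
import cv2
for n in("top","scene"):
    p,d=manip.get_image(n); cv2.imwrite(f"pics/{n}0.png",p[:,:,::-1])
    import numpy as np; np.save(f"{n}0.npy",d); c=manip.calibration(n); print(n,c)
s=manip.sense();print(s)
E
```

```text
pics
top {'mtx': array([[470.09259555,   0.        , 276.10313759],
       [  0.        , 470.09259555, 203.23057482],
       [  0.        ,   0.        ,   1.        ]]), 'k1': -0.08805994318883631, 'rvec': array([ 2.15939113, -2.14058195,  0.17783284]), 'tvec': array([-0.02921729,  0.62577683,  1.16407158])}
scene {'mtx': array([[447.1702928 ,   0.        , 282.8028987 ],
       [  0.        , 447.1702928 , 208.24585489],
       [  0.        ,   0.        ,   1.        ]]), 'k1': -0.05787397308302571, 'rvec': array([ 1.49215484,  1.96166638, -0.9406046 ]), 'tvec': array([ 0.17432063, -0.33593916,  1.33882265])}
{'time': 0.1, 'q': array([-1.39997421e+00,  2.87119636e-01,  1.57805416e+00, -2.80513243e-06,
        1.27866303e+00, -1.50011822e-01]), 'qvel': array([ 0.00092499, -0.00177422, -0.00543819,  0.00079364,  0.0006368 ,
        0.00117356]), 'joint_torque': array([ 6.10160641e-04, -4.07297730e+01, -2.93699670e+01, -1.77256488e-04,
        3.40000748e-03,  1.73835333e-07]), 'eef_pos': array([ 0.21277041, -0.63987714,  0.20484447]), 'ee_rot': array([-3.13937328e+00, -3.32736696e-04,  3.20834376e-01]), 'contact_force': array([ 0.03115718, -0.24324171,  0.60965953]), 'torque': array([0.01442571, 0.01681027, 0.03582237]), 'grasp_force': 0.0, 'width': 1.0002779533116475}
```

View pics/top0.png

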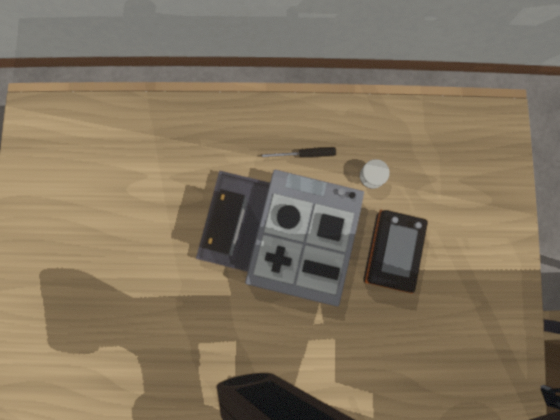

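View pics/scene0.png

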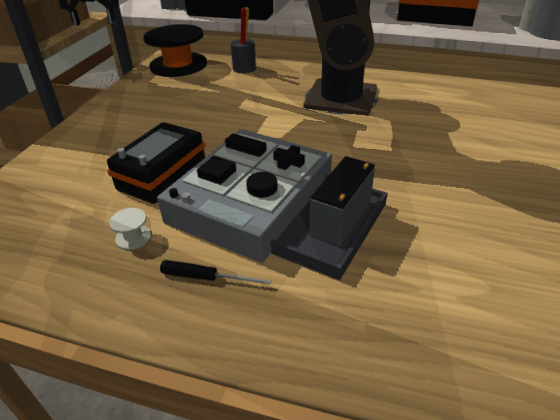

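The top view shows round at (288,217), square (330,228), cross (278,260) and bar (321,270). The battery is on the left at (224,222) and the energizer on the right at (397,250).

```bash
cat > h.py <<'E'
import cv2,numpy as np
from workcell import manip
def ray(n,uv):
    c=manip.calibration(n); R=cv2.Rodrigues(c["rvec"])[0]; f=c["mtx"]
    p=(np.array(uv,float)-f[:2,2])/[f[0,0],f[1,1]]; s=p.copy()
    for _ in range(20): s=p/(1+c["k1"]*(s@s))
    return -R.T@c["tvec"], R.T@np.array([*s,1])
def onz(n,uv,z):
    o,d=ray(n,uv); return o+d*(z-o[2])/d[2]
E
python3 - <<'E'
from h import *
seeds={"top":dict(round=(288,217),square=(330,228),cross=(278,260),bar=(321,270)),
"scene":dict(round=(262,182),square=(216,167),cross=(288,153),bar=(245,143))}
for n in seeds:
    im=cv2.imread(f"pics/{n}0.png"); D=np.load(n+"0.npy")
    m=(im.max(2)<60).astype(np.uint8)
    k,l,st,_=cv2.connectedComponentsWithStats(m,connectivity=4)
    for name,(u,v) in seeds[n].items():
        ys,xs=np.where(l==l[v,u]); 
        if l[v,u]==0: print(name,"bg",im[v,u]);continue
        P=[]
        for x,y in zip(xs,ys):
            o,d=ray(n,(x,y)); z=D[y,x]; 
            P.append(o+d*z)
        P=np.array(P); t=P[P[:,2]>0.088]; uv=np.c_[xs,ys][P[:,2]>0.088]
        if len(uv)<20: print(name,len(xs),np.median(P,0));continue
        (c,wh,a)=cv2.minAreaRect(uv.astype(np.float32))
        print(n,name,len(xs),len(uv),"zmed",np.median(t[:,2]).round(4),"rect",onz(n,c,.095).round(4),"mean",onz(n,uv.mean(0),.095).round(4),np.round(wh,1),round(a,1))
E
```

```text
top round 382 382 zmed 0.0945 rect [ 0.586  -0.0514  0.095 ] mean [ 0.586  -0.0521  0.095 ] [21. 21.] 90.0
top square 488 486 zmed 0.0943 rect [ 0.56   -0.1573  0.095 ] mean [ 0.5599 -0.1567  0.095 ] [22.8 21.8] 14.0
top cross 348 348 zmed 0.0943 rect [ 0.4816 -0.0287  0.095 ] mean [ 0.4819 -0.0286  0.095 ] [21.9 21.9] 57.5
top bar 433 430 zmed 0.0945 rect [ 0.4569 -0.1332  0.095 ] mean [ 0.4571 -0.1329  0.095 ] [35.9 12.1] 14.0
scene round 665 493 zmed 0.0938 rect [ 0.5954 -0.0505  0.095 ] mean [ 0.5945 -0.0514  0.095 ] [27.1 24.9] 34.7Traceback (most recent call last):
  File "<stdin>", line 13, in <module>
  File "h.py", line 4, in ray
    c=manip.calibration(n); R=cv2.Rodrigues(c["rvec"])[0]; f=c["mtx"]
ValueError: time passes only in moves, steps and waits
```

```bash
cat > go.py <<'E'
import sys,numpy as np
from workcell import manip
from scipy.spatial.transform import Rotation as R
T=dict(round=(.586,-.0517),square=(.560,-.157),bar=(.457,-.133))
s=manip.sense(); t=np.array([*T[sys.argv[1]],float(sys.argv[2])])
print(s["time"],s["eef_pos"].round(4),s["ee_rot"].round(3),s["contact_force"].round(1),s["width"].round(2))
print("units",(R.from_euler("xyz",s["ee_rot"]).inv().apply(t-s["eef_pos"])/.025).round(2))
E
m='{"travel":[0.6,-0.49,0],"spin":0}'
python3 -m inch '[{"travel":[0.6,-0.49,0],"spin":0},{"travel":[0.6,-0.49,0],"spin":0},{"travel":[0.6,-0.49,0],"spin":0},{"travel":[0.6,-0.49,0],"spin":0},{"travel":[0.6,-0.49,0],"spin":0},{"travel":[0.6,-0.49,0],"spin":0},{"travel":[0.6,-0.49,0],"spin":0},{"travel":[0.6,-0.49,0],"spin":0},{"travel":[0.6,-0.49,0],"spin":0},{"travel":[0.6,-0.49,0],"spin":0},{"travel":[0.6,-0.49,0],"spin":0},{"travel":[0.6,-0.49,0],"spin":0}]' 1
python3 go.py round 0.12
```

```text
time: 1.1
eef_pos: [0.3378, -0.4429, 0.2058]
ee_rot: [-3.141, 0.0, 0.321]
contact_force: [1.0, 0.7, 0.2]
width: 0.002
grasp_force: 0.0Traceback (most recent call last):
  File "go.py", line 6, in <module>
    print(s["time"],s["eef_pos"].round(4),s["ee_rot"].round(3),s["contact_force"].round(1),s["width"].round(2))
                                                                                           ^^^^^^^^^^^^^^^^
AttributeError: 'float' object has no attribute 'round'
```

Tracking well; the same for two more calls.

```bash
sed -i 's/,s\["width"\].round(2)//' go.py
python3 -m inch '[{"travel":[0.6,-0.49,0],"spin":0},{"travel":[0.6,-0.49,0],"spin":0},{"travel":[0.6,-0.49,0],"spin":0},{"travel":[0.6,-0.49,0],"spin":0},{"travel":[0.6,-0.49,0],"spin":0},{"travel":[0.6,-0.49,0],"spin":0},{"travel":[0.6,-0.49,0],"spin":0},{"travel":[0.6,-0.49,0],"spin":0},{"travel":[0.6,-0.49,0],"spin":0},{"travel":[0.6,-0.49,0],"spin":0},{"travel":[0.6,-0.49,0],"spin":0},{"travel":[0.6,-0.49,0],"spin":0}]' >/dev/null
python3 -m inch '[{"travel":[0.6,-0.49,0],"spin":0},{"travel":[0.6,-0.49,0],"spin":0},{"travel":[0.6,-0.49,0],"spin":0},{"travel":[0.6,-0.49,0],"spin":0},{"travel":[0.6,-0.49,0],"spin":0},{"travel":[0.6,-0.49,0],"spin":0},{"travel":[0.6,-0.49,0],"spin":0},{"travel":[0.6,-0.49,0],"spin":0},{"travel":[0.6,-0.49,0],"spin":0},{"travel":[0.6,-0.49,0],"spin":0},{"travel":[0,0,0],"spin":0},{"travel":[0,0,0],"spin":0}]' >/dev/null
python3 go.py round 0.12
```

```text
3.1 [ 0.5654 -0.0836  0.2057] [-3.141e+00  1.000e-03  3.230e-01] [-0.3 -0.4 -0.2]
units [ 1.19 -0.95  3.43]
```

```bash

python3 -m inch '[{"travel":[0.3,-0.24,0.4],"spin":0},{"travel":[0.3,-0.24,0.5],"spin":0},{"travel":[0.3,-0.24,0.5],"spin":0},{"travel":[0.29,-0.23,0.5],"spin":0},{"travel":[0,0,0.5],"spin":0},{"travel":[0,0,0.5],"spin":0},{"travel":[0,0,0.3],"spin":0},{"travel":[0,0,0.2],"spin":0},{"travel":[0,0,0],"spin":0},{"travel":[0,0,0],"spin":0},{"travel":[0,0,0],"spin":0}]' >/dev/null
python3 go.py round 0.095
python3 - <<'E'
from h import *
p,d=manip.get_image("scene"); cv2.imwrite("pics/s1.png",cv2.resize(p[100:260,120:380,::-1],None,fx=3,fy=3))
E
```

```text
4.0167 [ 0.5868 -0.053   0.122 ] [ 3.141e+00 -1.000e-03  3.200e-01] [ 0.3 -0.3 -0.2]
units [-0.02 -0.06  1.08]
```

View pics/s1.png

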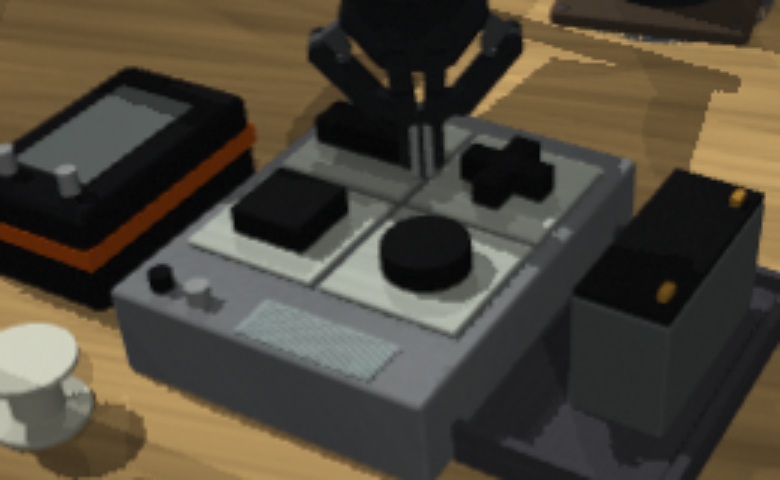

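The view shows the closed fingers' tip at crop (425,177), which is image (262,159). The round cap centre is at crop (427,240), a bigger gap than expected, so I'll check it against the projection and the top view.

```bash
python3 - <<'E'
from h import *
s=manip.sense(); e=s["eef_pos"]
def proj(n,P):
    c=manip.calibration(n); X=cv2.Rodrigues(c["rvec"])[0]@P+c["tvec"]; p=X[:2]/X[2]; p=p*(1+c["k1"]*(p@p)); return (c["mtx"][:2,:2]@p+c["mtx"][:2,2]).round(1)
for n in("scene","top"): print(n,"tcp",proj(n,e),"round",proj(n,np.array([.586,-.0517,.095])), "above", proj(n,np.array([.586,-.0517,.2])))
p,d=manip.get_image("top"); cv2.imwrite("pics/t1.png",cv2.resize(p[150:330,180:440,::-1],None,fx=3,fy=3))
p,d=manip.get_image("scene")
for v in range(130,200,4):
    print(v,[round(float(d[v,u]),3) for u in (258,262,266)])
E
```

```text
scene tcp [261.1 167.5] round [262.6 179.1] above [259.8 131.1]
top tcp [288.6 214.7] round [287.6 216.5] above [289.5 210.8]
130 [1.196, 0.771, 0.773]
134 [0.797, 0.782, 0.779]
138 [0.788, 0.784, 0.787]
142 [0.791, 0.792, 0.795]
146 [0.797, 0.799, 0.804]
150 [0.803, 0.801, 0.809]
154 [0.805, 0.808, 0.813]
158 [0.812, 0.816, 0.954]
162 [0.945, 0.943, 0.941]
166 [0.929, 0.93, 0.928]
170 [0.924, 0.926, 0.918]
174 [0.872, 0.874, 0.872]
178 [0.863, 0.863, 0.862]
182 [0.853, 0.85, 0.851]
186 [0.845, 0.844, 0.842]
190 [0.836, 0.837, 0.838]
194 [0.841, 0.841, 0.845]
198 [0.846, 0.846, 0.846]
```

View pics/t1.png

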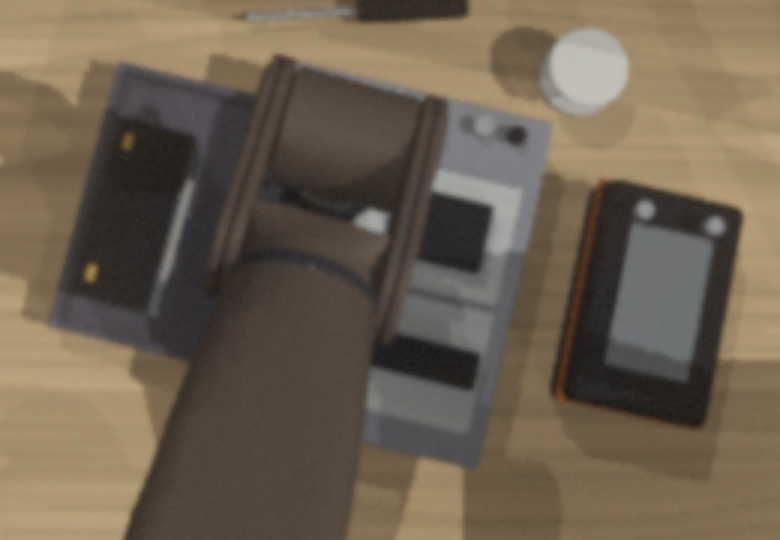

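```bash
python3 - <<'E'
from h import *
p,d=manip.get_image("scene")
for v in (150,156,157,158,159,160,161):
  for u in (258,262):
    o,r=ray("scene",(u,v)); print(v,u,round(float(d[v,u]),3),(o+r*d[v,u]).round(4),p[v,u])
o,r=ray("scene",(262,180));print((o+r*d[180,262]).round(4))
E
```

```text
150 258 0.803 [ 0.598  -0.0528  0.1677] [76 78 78]
150 262 0.803 [ 0.5959 -0.0459  0.1675] [71 72 72]
156 258 0.811 [ 0.5984 -0.0534  0.1551] [77 79 78]
156 262 0.808 [ 0.5986 -0.0456  0.1565] [67 69 69]
157 258 0.813 [ 0.5975 -0.0539  0.1523] [76 78 78]
157 262 0.815 [ 0.5946 -0.0472  0.1515] [66 67 67]
158 258 0.81 [ 0.6013 -0.0525  0.1528] [72 74 73]
158 262 0.812 [ 0.5979 -0.0461  0.1516] [58 59 59]
159 258 0.816 [ 0.5974 -0.0541  0.1478] [63 65 62]
159 262 0.958 [ 0.4835 -0.0876  0.0698] [42 44 43]
160 258 0.947 [ 0.4954 -0.0925  0.0741] [70 72 68]
160 262 0.957 [ 0.485  -0.0872  0.0683] [50 51 50]
161 258 0.946 [ 0.4976 -0.0918  0.073 ] [69 72 68]
161 262 0.946 [ 0.4957 -0.0835  0.0732] [67 71 66]
[ 0.5866 -0.0528  0.0931]
```

The fingers are centred in xy, but the visible fingertip is about 25 mm higher than the reported TCP. I'll go down in small steps and let the force show contact.

```bash

P='/contact_force/||/eef_pos/'
python3 -m inch '[{"travel":[0,0,0.3],"spin":0},{"travel":[0,0,0.3],"spin":0},{"travel":[0,0,0.3],"spin":0},{"travel":[0,0,0],"spin":0},{"travel":[0,0,0],"spin":0}]' | awk "$P"
python3 -m inch '[{"travel":[0,0,0.16],"spin":0},{"travel":[0,0,0],"spin":0},{"travel":[0,0,0],"spin":0}]' | awk "$P"
python3 -m inch '[{"travel":[0,0,0.08],"spin":0},{"travel":[0,0,0],"spin":0},{"travel":[0,0,0],"spin":0}]' | awk "$P"
```

```text
eef_pos: [0.5854, -0.0523, 0.0972]
contact_force: [1.1, -0.4, -0.2]
eef_pos: [0.5863, -0.0525, 0.0945]
contact_force: [0.6, -0.3, -0.4]
eef_pos: [0.5863, -0.0526, 0.0927]
contact_force: [0.8, -0.1, 0.2]
```

```bash

P='/contact_force/||/eef_pos/'
python3 -m inch '[{"travel":[0,0,0.16],"spin":0},{"travel":[0,0,0],"spin":0},{"travel":[0,0,0],"spin":0}]' | awk "$P"
python3 -m inch '[{"travel":[0,0,0.16],"spin":0},{"travel":[0,0,0],"spin":0},{"travel":[0,0,0],"spin":0}]' | awk "$P"
```

```text
eef_pos: [0.586, -0.0525, 0.0883]
contact_force: [-0.1, 0.1, -0.4]
eef_pos: [0.586, -0.0525, 0.0842]
contact_force: [-0.5, 0.8, -0.2]
```

```bash
python3 - <<'E'
from h import *
p,d=manip.get_image("scene"); cv2.imwrite("pics/s2.png",cv2.resize(p[100:260,120:380,::-1],None,fx=3,fy=3))
for v in range(160,186,2): print(v,[round(float(d[v,u]),3) for u in (257,259,261,263)])
E
```

```text
160 [0.823, 0.817, 0.817, 0.817]
162 [0.826, 0.818, 0.818, 0.819]
164 [0.826, 0.82, 0.823, 0.823]
166 [0.831, 0.824, 0.824, 0.824]
168 [0.833, 0.826, 0.828, 0.828]
170 [0.835, 0.83, 0.83, 0.83]
172 [0.839, 0.835, 0.833, 0.834]
174 [0.875, 0.835, 0.835, 0.835]
176 [0.869, 0.867, 0.863, 0.869]
178 [0.864, 0.861, 0.861, 0.863]
180 [0.856, 0.858, 0.857, 0.856]
182 [0.851, 0.855, 0.852, 0.852]
184 [0.847, 0.847, 0.849, 0.847]
```

View pics/s2.png

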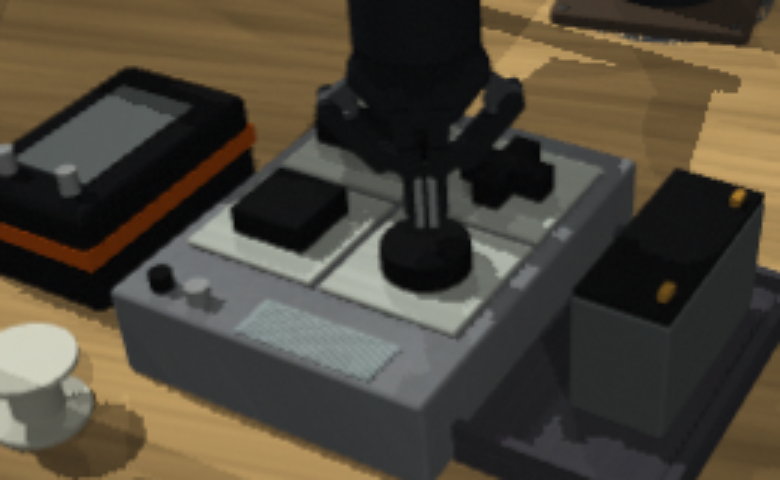

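The fingertip (crop (425,225)) is just above the centre of the round cap and not touching yet, so I'll keep going down.

```bash

P='/contact_force/||/eef_pos/'
python3 -m inch '[{"travel":[0,0,0.16],"spin":0},{"travel":[0,0,0],"spin":0},{"travel":[0,0,0],"spin":0}]' | awk "$P"
python3 -m inch '[{"travel":[0,0,0.16],"spin":0},{"travel":[0,0,0],"spin":0},{"travel":[0,0,0],"spin":0}]' | awk "$P"
python3 -m inch '[{"travel":[0,0,0.08],"spin":0},{"travel":[0,0,0],"spin":0},{"travel":[0,0,0],"spin":0}]' | awk "$P"
```

```text
eef_pos: [0.586, -0.0525, 0.0802]
contact_force: [0.3, 0.7, -0.7]
eef_pos: [0.586, -0.0525, 0.0762]
contact_force: [0.1, -0.1, -0.4]
eef_pos: [0.5862, -0.0525, 0.0745]
contact_force: [-0.2, 0.4, -0.6]
```

```bash

P='/contact_force/||/eef_pos/'
python3 -m inch '[{"travel":[0,0,0.08],"spin":0},{"travel":[0,0,0],"spin":0},{"travel":[0,0,0],"spin":0}]' | awk "$P"
python3 -m inch '[{"travel":[0,0,0.08],"spin":0},{"travel":[0,0,0],"spin":0},{"travel":[0,0,0],"spin":0}]' | awk "$P"
python3 -m inch '[{"travel":[0,0,0.08],"spin":0},{"travel":[0,0,0],"spin":0},{"travel":[0,0,0],"spin":0}]' | awk "$P"
```

```text
eef_pos: [0.5861, -0.0525, 0.0725]
contact_force: [0.9, 0.3, -0.1]
eef_pos: [0.5861, -0.0525, 0.0704]
contact_force: [0.2, 0.3, 0.0]
eef_pos: [0.5865, -0.0526, 0.069]
contact_force: [-0.9, 0.1, 1.2]
```

```bash

P='/contact_force/||/eef_pos/'
python3 -m inch '[{"travel":[0,0,0.08],"spin":0},{"travel":[0,0,0],"spin":0},{"travel":[0,0,0],"spin":0}]' | awk "$P"
python3 -m inch '[{"travel":[0,0,0.08],"spin":0},{"travel":[0,0,0],"spin":0},{"travel":[0,0,0],"spin":0}]' | awk "$P"
python3 -m inch '[{"travel":[0,0,0.08],"spin":0},{"travel":[0,0,0],"spin":0},{"travel":[0,0,0],"spin":0}]' | awk "$P"
```

```text
eef_pos: [0.5866, -0.0526, 0.067]
contact_force: [-0.9, 0.2, 2.4]
eef_pos: [0.5866, -0.0526, 0.0649]
contact_force: [0.2, 0.5, 3.6]
eef_pos: [0.5866, -0.0526, 0.0629]
contact_force: [-0.2, -0.4, 4.5]
```

```bash

P='/contact_force/||/eef_pos/'
python3 -m inch '[{"travel":[0,0,0.08],"spin":0},{"travel":[0,0,0],"spin":0},{"travel":[0,0,0],"spin":0}]' | awk "$P"
python3 -m inch '[{"travel":[0,0,0.08],"spin":0},{"travel":[0,0,0],"spin":0},{"travel":[0,0,0],"spin":0}]' | awk "$P"
python3 -m inch '[{"travel":[0,0,0.02],"spin":0},{"travel":[0,0,0],"spin":0},{"travel":[0,0,0],"spin":0}]' | awk "$P"; python3 go.py round 0.09
```

```text
eef_pos: [0.5866, -0.0526, 0.0612]
contact_force: [-0.7, 0.1, 6.3]
eef_pos: [0.5866, -0.0526, 0.0594]
contact_force: [-0.9, -0.2, 7.2]
eef_pos: [0.5866, -0.0526, 0.059]
contact_force: [-1.3, 0.1, 6.9]
8.6833 [ 0.5866 -0.0526  0.059 ] [ 3.141 -0.     0.321] [-1.3  0.1  6.9]
units [-0.01 -0.04 -1.24]
```

```bash

python3 -m inch '[{"travel":[0,0,-0.2],"spin":0},{"travel":[0,0,-0.3],"spin":0},{"travel":[0,0,-0.4],"spin":0},{"travel":[0,0,-0.4],"spin":0},{"travel":[0,0,-0.3],"spin":0},{"travel":[0,0,0],"spin":0},{"travel":[0,0,0],"spin":0},{"travel":[0,0,0],"spin":0}]' >/dev/null
python3 go.py square 0.075
```

```text
9.35 [ 0.5858 -0.0524  0.0977] [-3.141e+00  1.000e-03  3.210e-01] [ 0.  -0.  -0.3]
units [-2.3   3.64  0.91]
```

```bash
P='/contact_force/||/eef_pos/'
python3 -m inch '[{"travel":[-0.3,0.44,0],"spin":0},{"travel":[-0.3,0.5,0],"spin":0},{"travel":[-0.3,0.5,0],"spin":0},{"travel":[-0.3,0.5,0],"spin":0},{"travel":[-0.3,0.5,0],"spin":0},{"travel":[-0.3,0.5,0],"spin":0},{"travel":[-0.3,0.4,0],"spin":0},{"travel":[-0.2,0.3,0],"spin":0},{"travel":[0,0,0],"spin":0},{"travel":[0,0,0],"spin":0},{"travel":[0,0,0],"spin":0}]' | awk "$P"
python3 -m inch '[{"travel":[0,0,0.3],"spin":0},{"travel":[0,0,0.3],"spin":0},{"travel":[0,0,0.3],"spin":0},{"travel":[0,0,0],"spin":0},{"travel":[0,0,0],"spin":0},{"travel":[0,0,0],"spin":0}]' | awk "$P"; python3 go.py square 0.069
python3 - <<'E'
from h import *
p,d=manip.get_image("scene"); cv2.imwrite("pics/s3.png",cv2.resize(p[100:260,120:380,::-1],None,fx=3,fy=3))
E
```

```text
eef_pos: [0.5604, -0.1567, 0.098]
contact_force: [-0.1, 0.5, 0.9]
eef_pos: [0.5603, -0.1569, 0.0753]
contact_force: [0.5, 0.3, 0.0]
10.7667 [ 0.5603 -0.1569  0.0753] [-3.141  0.     0.321] [0.5 0.3 0. ]
units [-0.01  0.    0.25]
```

View pics/s3.png

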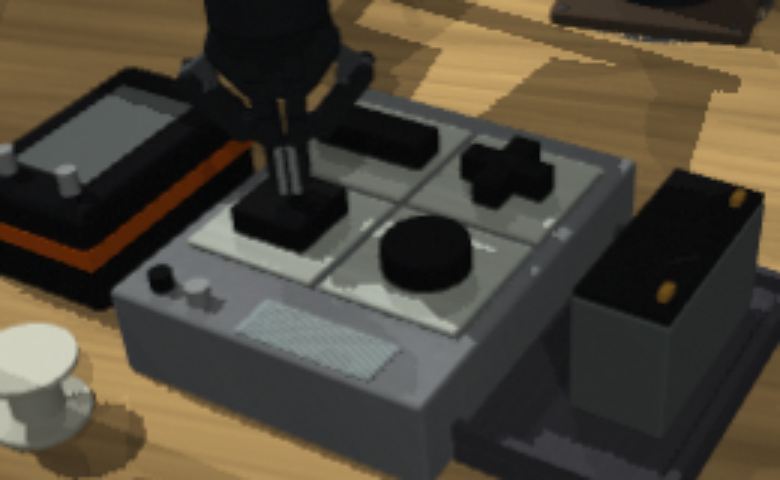

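The tip is over the middle of the square cap (crop (290,195)), the round key is up again, and everything else is undisturbed. I'll press the square key in stages.

```bash
P='/contact_force/||/eef_pos/'
python3 -m inch '[{"travel":[0,0,0.14],"spin":0},{"travel":[0,0,0.14],"spin":0},{"travel":[0,0,0.12],"spin":0},{"travel":[0,0,0],"spin":0},{"travel":[0,0,0],"spin":0}]' | awk "$P"
python3 -m inch '[{"travel":[0,0,0.1],"spin":0},{"travel":[0,0,0.05],"spin":0},{"travel":[0,0,0],"spin":0},{"travel":[0,0,0],"spin":0}]' | awk "$P"
```

```text
eef_pos: [0.561, -0.1573, 0.0663]
contact_force: [0.6, -0.5, 3.1]
eef_pos: [0.561, -0.1573, 0.0625]
contact_force: [0.9, 0.3, 5.2]
```

```bash
P='/contact_force/||/eef_pos/'
python3 -m inch '[{"travel":[0,0,0.08],"spin":0},{"travel":[0,0,0.07],"spin":0},{"travel":[0,0,0],"spin":0},{"travel":[0,0,0],"spin":0}]' | awk "$P"
```

```text
eef_pos: [0.561, -0.1574, 0.0592]
contact_force: [-0.1, 0.7, 7.5]
```

```bash

python3 -m inch '[{"travel":[0,0,-0.2],"spin":0},{"travel":[0,0,-0.3],"spin":0},{"travel":[0,0,-0.4],"spin":0},{"travel":[0,0,-0.4],"spin":0},{"travel":[0,0,-0.3],"spin":0},{"travel":[0,0,0],"spin":0},{"travel":[0,0,0],"spin":0},{"travel":[0,0,0],"spin":0}]' >/dev/null
python3 go.py bar 0.075
```

```text
12.5667 [ 0.5599 -0.1568  0.0976] [-3.141e+00  1.000e-03  3.210e-01] [ 0.6  0.  -0.2]
units [-3.6  -2.2   0.91]
```

```bash
P='/contact_force/||/eef_pos/'
python3 -m inch '[{"travel":[-0.4,-0.25,0],"spin":0},{"travel":[-0.5,-0.3,0],"spin":0},{"travel":[-0.5,-0.3,0],"spin":0},{"travel":[-0.5,-0.3,0],"spin":0},{"travel":[-0.5,-0.3,0],"spin":0},{"travel":[-0.5,-0.3,0],"spin":0},{"travel":[-0.4,-0.25,0],"spin":0},{"travel":[-0.3,-0.2,0],"spin":0},{"travel":[0,0,0],"spin":0},{"travel":[0,0,0],"spin":0},{"travel":[0,0,0],"spin":0}]' | awk "$P"
python3 -m inch '[{"travel":[0,0,0.3],"spin":0},{"travel":[0,0,0.3],"spin":0},{"travel":[0,0,0.3],"spin":0},{"travel":[0,0,0],"spin":0},{"travel":[0,0,0],"spin":0},{"travel":[0,0,0],"spin":0}]' | awk "$P"; python3 go.py bar 0.069
python3 - <<'E'
from h import *
p,d=manip.get_image("scene"); cv2.imwrite("pics/s4.png",cv2.resize(p[100:260,120:380,::-1],None,fx=3,fy=3))
E
```

```text
eef_pos: [0.4582, -0.1334, 0.0982]
contact_force: [-0.1, 0.5, 0.9]
eef_pos: [0.4576, -0.1332, 0.0753]
contact_force: [-0.3, 0.4, -0.3]
13.9833 [ 0.4576 -0.1332  0.0753] [-3.141  0.     0.321] [-0.3  0.4 -0.3]
units [-0.02 -0.02  0.25]
```

View pics/s4.png

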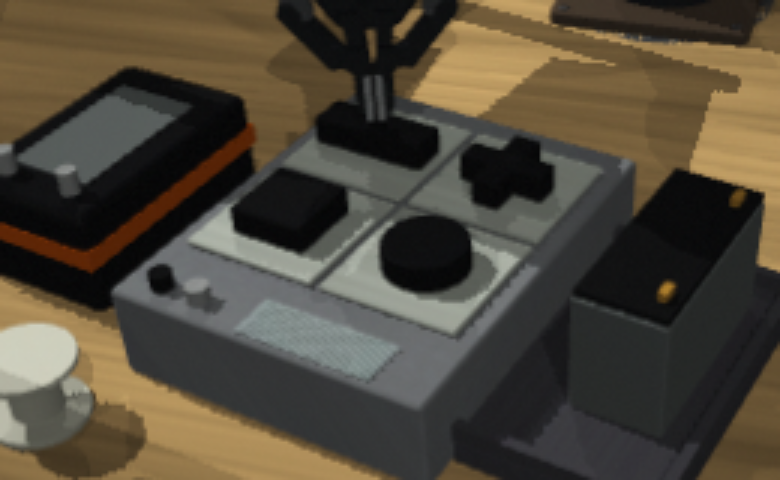

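The tip is over the middle of the bar cap (crop (377,122)), and the round and square keys are up. I'll press the bar the same way.

```bash
P='/contact_force/||/eef_pos/'
python3 -m inch '[{"travel":[0,0,0.14],"spin":0},{"travel":[0,0,0.14],"spin":0},{"travel":[0,0,0.12],"spin":0},{"travel":[0,0,0],"spin":0},{"travel":[0,0,0],"spin":0}]' | awk "$P"
python3 -m inch '[{"travel":[0,0,0.1],"spin":0},{"travel":[0,0,0.05],"spin":0},{"travel":[0,0,0],"spin":0},{"travel":[0,0,0],"spin":0}]' | awk "$P"
```

```text
eef_pos: [0.4582, -0.1335, 0.0662]
contact_force: [-0.0, -0.6, 2.5]
eef_pos: [0.4582, -0.1335, 0.0624]
contact_force: [-1.2, -0.3, 5.7]
```

```bash
P='/contact_force/||/eef_pos/'
python3 -m inch '[{"travel":[0,0,0.08],"spin":0},{"travel":[0,0,0.07],"spin":0},{"travel":[0,0,0],"spin":0},{"travel":[0,0,0],"spin":0}]' | awk "$P"
python3 -m inch '[{"travel":[0,0,-0.2],"spin":0},{"travel":[0,0,-0.3],"spin":0},{"travel":[0,0,-0.4],"spin":0},{"travel":[0,0,-0.5],"spin":0},{"travel":[0,0,-0.6],"spin":0},{"travel":[0,0,-0.6],"spin":0},{"travel":[0,0,-0.4],"spin":0},{"travel":[0,0,0],"spin":0},{"travel":[0,0,0],"spin":0},{"travel":[0,0,0],"spin":0},{"travel":[0,0,0],"spin":0}]' | awk "$P"
python3 - <<'E'
from h import *
p,d=manip.get_image("scene"); cv2.imwrite("pics/s5.png",p[:,:,::-1])
E
```

```text
eef_pos: [0.4582, -0.1335, 0.0589]
contact_force: [-1.1, 0.4, 7.6]
eef_pos: [0.4568, -0.1328, 0.1318]
contact_force: [-0.2, 0.3, -0.6]
```

View pics/s5.png

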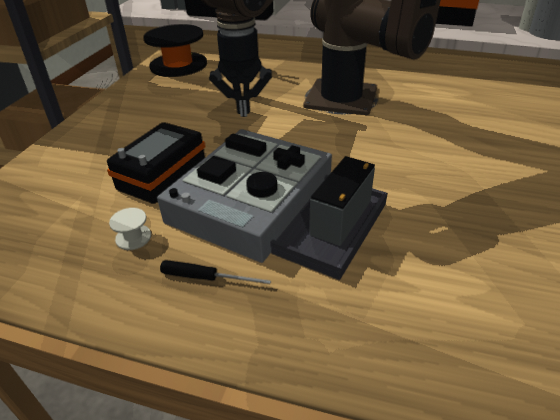

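All the keys are up, the gripper is clear (tip at (243,113)), and the bystanders are where they were in the first picture.

```bash
python3 -c "
from workcell import manip
print(manip.finish_job())"
```

```text
the job is handed in; nothing more can be done
None
```

I pressed the round, square and bar keys in that order, each to an estimated 9–10 mm (about 7–7.6 N, no latch readout) and let up before the next; the cross key and bystanders were untouched, and the job is handed in with no verdict returned.

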